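Seat and free a homogeniser arbor

ROBOT

A 6-joint arm with a two-finger parallel gripper is mounted at the origin on the work surface. World frame = base frame: x ahead of the robot, y to its left, z up, the work surface at z = 0. Lengths are in m, angles in rad, forces in N, time in s.
With the tool pointing down it reaches from about 0.275 to 0.825 m from the base axis. Payload 4.9 kg.
Tool frame: the origin (TCP) lies midway between the tips of the shut fingers; the grasp point (between the pads) lies 19 mm behind it (bot.grip_depth is the distance from the TCP to the grasp point, in m); z points along the fingers, y is the line along which they close (so a half turn about z gives the same grasp; the last joint's range is limited). The gripper opens to 85 mm and grips with 20 to 120 N. Pads are 22 mm wide; open, the fingers measure 114 mm over their backs; the gripper's body (76 mm by 85 mm) begins 54 mm behind the grasp point. The pads swing forward as they close: fully open they stand 13 mm farther back than shut.
Start: joints at [0.987, 0.326, -0.193, 1.052, 0, 1.437], TCP at [0.239, 0.495, 0.231] pointing down, gripper open.
Joint ranges: [-2.65, 2.65], [-0.97, 1.79], [-1.3, 1.35], [-1.93, 2.1], [-1.47, 1.37], [-3.14, 3.14]. Speed limits (rad/s): [2.57, 2.57, 3.14, 3.14, 3.14, 3.14].

INTERFACE

Orientations are given as a unit quaternion [w, x, y, z].
In Python, from cell import bot gives the robot as it stands. Calls block until the motion is done:
- bot.move_pose(position, orientation): joint-space move of the TCP to a pose.
- bot.move_linear(position, speed=0.15, rotation=None, until_force=None): straight line of the TCP; rotation=None keeps the orientation; speed is the mean speed in m/s. With until_force (N) it stops when the force on the tool has changed by that much, and returns True; else False.
- bot.goto_joints(angles): joint-space move.
- bot.set_gripper(opening, grasp_force=None): opening from 0.0 (shut) to 1.0 (fully open); grasp_force is the grip in N (None keeps the last); returns when the fingers have stopped.
- bot.wait(seconds).
- bot.solve_ik(position, orientation): joint angles nearest the present ones, or None.
- bot.camera(name): name is "scene" or "side" or "wrist"; returns the picture (400x640x3 uint8, red, green, blue); there is no depth.
- bot.calibration(name): a dict with "mtx" (3x3 intrinsics, pixels), "k1" (the pictures are not rectified: a ray, as slopes to the right and down, at radius r is drawn at 1 + k1 r^2 times it, then the intrinsics apply), "extrinsics" (4x4, takes a point from world to camera coordinates); the wrist camera has in their place "hand_eye" (4x4, takes a point from camera to tool coordinates, whose origin is the TCP and whose axes are the flange's). Camera axes: x right, y down, z forward; pixel columns grow to the right and rows downward; lengths in m; the calibration is good to about 2 mm. A picture is of the moment at which its call begins: read the wrist's pose just before it. calibration takes no time and is no camera call.
A pose or a line that the arm cannot do raises bot.PlanningError and nothing moves.
- bot.close_job(): hands the job in; it is judged then, once.
Trained networks look in the newest picture that a camera, given by its name, has taken for a name from the list of things; names that differ only in an ending like _2 or _b are one class to them, and where a whole thing is asked for, a point or a joint stands for the part that bears it (a point fixed in the world has none). Each returns a list of dicts, best first, with "confidence" (0 to 1); they miss things now and then, are a little off and sometimes report something else, mostly with a low value. They report only what shows in the picture. A call takes as long as a camera call. They do not tell look-alikes from the thing itself.
- bot.search_frame(camera, thing): "bbox" ([left, top, width, height] in pixels, round what is visible of it).
Readings, each from a call of its own:
- bot.read_clock(): time.
- bot.read_joint_positions(): joint angles.
- bot.read_joint_vel(): joint speeds.
- bot.read_joint_efforts(): joint torques, N m.
- bot.read_position(): TCP position.
- bot.read_tool_rot(): TCP orientation.
- bot.read_ft_force(): force on the tool from outside, world axes, zero at the start.
- bot.read_moment(): the same for the moment, N m.
- bot.read_gripper_width(): opening from 0.0 (shut) to 1.0 (fully open).
- bot.read_finger_force(): force on a finger pad.
Only numpy, scipy, OpenCV 4.12 (cv2) and the standard library are available. Lean on these libraries where they do the work, as an engineer would, in place of code of your own. Each camera call takes 0.05 s, during which the arm holds its last target. There are 200 camera calls.

TASK

Test the fit of the homogeniser's tapered arbor in its drive hub. Take the arbor from its stand, put it in the hub's bore, twist it under a light push until its tang finds the hidden key slot, press it fully home and let go; then lay the drift wedge in the hub's guide and drive it gently through the cross slot under the tang until the arbor is lifted loose by about half a centimetre. Leave the arbor standing raised in the hub with the wedge in the slot, do not force the tang, and leave the other bench things alone.

Things in the scene. Friction and masses are not known exactly. Their poses are not given: they have to be found in the camera images.
- arbor: Steel tapered arbor, 103 mm tall, 0.15-0.31 kg, hanging upright by its flange in the stand. Origin: lower end of its tang, on the axis, z up. Heights: flat tang 0-19 mm, 16 mm along x by 5 along y; cone 19-55 mm, 18 to 28 mm across; flange 57-63 mm, 40 mm across; dark head 63-103 mm, 30 mm along x by 18 along y (grip across y).
- arbor_shoulder (a point): Centre of the underside of the arbor's flange, 57 mm above the arbor's origin. It lies on the hub's top face when the arbor is fully home.
- stand: White open stand fixed to the bench, 100 mm (x) by 70 mm (y), 86 mm high, with a 34 mm hole in the middle of its top. Origin: centre of its underside.
- hub: Drive hub fixed to the bench: white housing 70 x 70 mm, 78 mm high, on a grey base 10 mm thick. Origin: centre of its underside on the bore axis, z up. With the arbor home its tang ends 21 mm above this origin. Tang, shoulder and wedge must not be loaded beyond about 40 N.
- hub_mouth (a point): Centre of the bore mouth (30 mm across) in the hub's top face, 78 mm above the hub's origin, axes as the hub. The last 6 mm of the arbor's way home go against two spring jaws, in the bore at +x and -x (faces 23 mm apart when idle), that pinch its cone (6-16 N of push) and hold it when let go. The bore is symmetric, so its axis can be felt by touching its sides.
- hub_key (a point): Centre of the top of a stiff drive ring inside the bore, 36 mm above the hub's origin, axes as the hub. The ring has a key slot 19.5 x 8.5 mm for the tang; its long direction stands anywhere from -0.75 to 0.75 rad about z from the hub's x (not measured: feel for it). The tang enters within about 0.2 rad of it; otherwise it lands on the ring, arbor 15 mm above home.
- hub_slot (a point): Mouth of the cross slot, on its floor: 10 mm above the hub's origin and 35 mm along its y; axes as the hub. The slot (20 mm wide, 26 mm high) runs through the hub along y, under the ring. From this mouth an open guide channel with the same floor, 18 mm wide, rails 12 mm high, runs out to 104 mm from the bore axis; the wedge goes in here tip first, sole on the floor.
- hub_drive (a point): Where the wedge's origin lies when it is driven right in: on the slot's floor line, 90 mm along the hub's y from the bore axis and 10 mm up; the wedge's axes then match the hub's. The tang then stands on the level part of the wedge, 6 mm above home. Tang and wedge are greased: driving takes about 3 to 15 N.
- wedge: Loose steel drift wedge, 14 mm wide (x), 175 mm long, 0.18-0.35 kg, on its flat sole. Origin: on the sole under the middle of its upright head; the tip points to its -y, 166 mm away. Height: 6 mm at the tip, rising evenly to 17 mm at 60 mm from the tip, then level. Dark head: 14 mm wide (x), 18 mm long (y), up to 62 mm above the sole.
- jar: Glass jar 70 mm across, 90 mm high, steel lid; bystander. Origin: centre of its underside.
- alcohol: White bottle with a red cap, 66 mm across, 170 mm high; bystander. Origin: centre of its underside.
- tipbox: Blue pipette-tip box, 80 by 120 by 60 mm; bystander. Origin: centre of its underside.
- tape: Roll of paper tape lying flat, 90 mm across, 18 mm high; bystander. Origin: centre of its underside.
Not all that is in view belongs to the job. Of the things like the arbor, leave any that is pink; of the rest the smaller one is meant.

How it is judged:
By the outcome, as a careful person would: the job done as asked, in the order asked, and still so for the second after the job is handed in, with the robot touching nothing.
It also fails if it takes over 72 s, if anything falls off the work surface, if the arm or the gripper's body presses on something with over 40 N, if the wrist force passes 120 N, or if a joint passes its speed limit or range.

## Working session

There is one attempt and no reset: what is moved stays moved. The work goes in short steps, each a Python script; the robot and the scene stay as the last script left them, time stands still between calls to the robot, and variables do not carry over. Pictures are saved under pics/ and viewed, at most 10 in all, crops included, and the job is handed in when it is done.

```bash
mkdir -p pics; ls
python3 - <<'E'
from cell import bot
import cv2,numpy as np
ims=[]
for c in ["scene","side"]:
    im=bot.camera(c); cv2.imwrite(f"pics/{c}0.png",im[:,:,::-1])
    for t in ["arbor","stand","hub","wedge","hub_slot"]:
        print(c,t,[(np.round(d["bbox"]).tolist(),round(d["confidence"],2)) for d in bot.search_frame(c,t)])
    k=bot.calibration(c); print(np.round(k["mtx"],1).tolist(),k["k1"],np.round(k["extrinsics"],3).tolist())
print(bot.calibration("wrist")); print(bot.read_clock(), bot.read_tool_rot())
E
```

```text
pics
scene arbor [([182.0, 218.0, 19.0, 40.0], 0.96), ([222.0, 206.0, 18.0, 18.0], 0.8)]
scene stand [([209.0, 205.0, 44.0, 49.0], 0.73)]
scene hub [([300.0, 178.0, 50.0, 39.0], 0.8), ([208.0, 206.0, 46.0, 48.0], 0.53), ([392.0, 181.0, 27.0, 46.0], 0.42)]
scene wedge [([362.0, 133.0, 24.0, 44.0], 0.64), ([297.0, 176.0, 50.0, 38.0], 0.39)]
scene hub_slot [([302.0, 172.0, 44.0, 44.0], 0.81)]
[[485.2, 0.0, 323.7], [0.0, 485.2, 194.0], [0.0, 0.0, 1.0]] -0.13383631688317693 [[0.772, 0.635, 0.017, -0.42], [0.483, -0.569, -0.666, -0.281], [-0.413, 0.522, -0.746, 1.751], [0.0, 0.0, 0.0, 1.0]]
side arbor [([367.0, 266.0, 22.0, 32.0], 0.93), ([401.0, 305.0, 26.0, 61.0], 0.84), ([309.0, 266.0, 21.0, 43.0], 0.68)]
side stand [([347.0, 271.0, 62.0, 71.0], 0.56), ([368.0, 268.0, 20.0, 31.0], 0.19)]
side hub [([284.0, 198.0, 60.0, 59.0], 0.65)]
side wedge [([224.0, 159.0, 54.0, 41.0], 0.94), ([249.0, 140.0, 52.0, 40.0], 0.42)]
side hub_slot [([284.0, 200.0, 57.0, 53.0], 0.84), ([209.0, 247.0, 40.0, 30.0], 0.66)]
[[470.8, 0.0, 326.0], [0.0, 470.8, 203.6], [0.0, 0.0, 1.0]] -0.09480500386930378 [[0.678, -0.735, 0.0, -0.456], [-0.451, -0.416, -0.79, 0.307], [0.581, 0.535, -0.614, 0.844], [0.0, 0.0, 0.0, 1.0]]
{'mtx': array([[293.25753027,   0.        , 323.8131305 ],
       [  0.        , 293.25753027, 196.43427101],
       [  0.        ,   0.        ,   1.        ]]), 'k1': -0.030680684210153155, 'hand_eye': array([[-4.89379293e-04, -9.65306344e-01, -2.61119555e-01,
         6.54900080e-02],
       [ 9.99999719e-01, -6.20904591e-04,  4.21201646e-04,
         8.30056337e-04],
       [-5.68718952e-04, -2.61119275e-01,  9.65306377e-01,
        -1.42224596e-01],
       [ 0.00000000e+00,  0.00000000e+00,  0.00000000e+00,
         1.00000000e+00]])}
0.6 [-1.08407455e-05  2.23012824e-01  9.74815511e-01 -2.43866602e-05]
```

View pics/scene0.png

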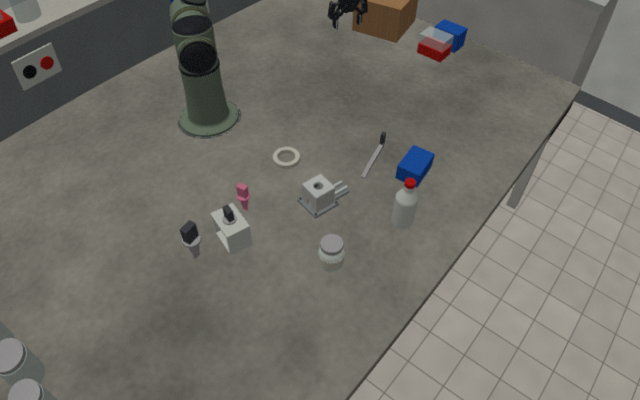

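View pics/side0.png

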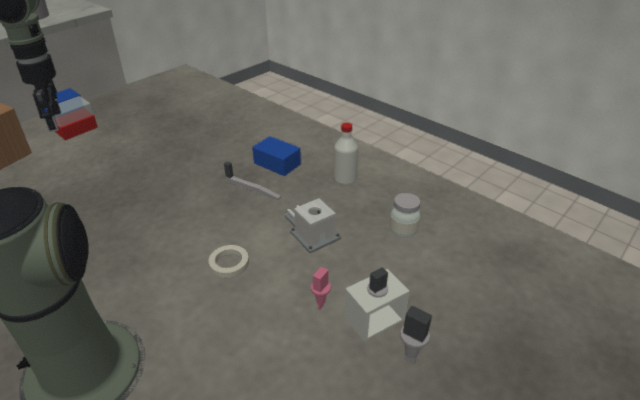

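In the scene view there are three arbor look-alikes: pink (242,195), a large black-headed one standing free (190,235), and one with a black head in the stand (230,215). The side view shows them at (320,287), (415,335) and (378,282). The one in the stand fits: it isn't pink, it's smaller than the free one, and it hangs by its flange. I'll estimate positions, then look from the wrist.

```bash
cat > h.py <<'E'
from cell import bot
import cv2,numpy as np
from scipy.spatial.transform import Rotation as R
from scipy.optimize import least_squares
def down(a):  # tool z down, tool y (closing line) at world yaw a
    y=np.array([np.cos(a),np.sin(a),0]);z=np.array([0,0,-1.]);x=np.cross(y,z)
    q=R.from_matrix(np.c_[x,y,z]).as_quat(); return [q[3],q[0],q[1],q[2]]
def rot(q): return R.from_quat([q[1],q[2],q[3],q[0]]).as_matrix()
def view(c):
    """camera model: (calibration, world->cam)"""
    k=bot.calibration(c)
    if c!="wrist": return k,np.array(k["extrinsics"])
    T=np.eye(4);T[:3,:3]=rot(bot.read_tool_rot());T[:3,3]=bot.read_position()
    return k,np.linalg.inv(T@k["hand_eye"])
def proj(v,P):
    k,E=v; P=np.atleast_2d(P); c=P@E[:3,:3].T+E[:3,3]; s=c[:,:2]/c[:,2:]
    s=s*(1+k["k1"]*(s**2).sum(1,keepdims=True)); return s@k["mtx"][:2,:2].T+k["mtx"][:2,2]
def onz(v,px,z):
    k,E=v; px=np.atleast_2d(np.array(px,float)); d=(px-k["mtx"][:2,2])/k["mtx"][0,0]; s=d.copy()
    for _ in range(10): s=d/(1+k["k1"]*(s**2).sum(1,keepdims=True))
    r=np.c_[s,np.ones(len(s))]@E[:3,:3]; o=-E[:3,:3].T@E[:3,3]
    return (o+r*((z-o[2])/r[:,2:]))
def yaw_q(): return rot(bot.read_tool_rot())
E
python3 - <<'E'
from h import *
S=view("scene");D=view("side")
P={"arbortop":((228,208),(379,271),.132),"hubmouth":((318.5,185.5),(315,210.5),.078),"wedgehead":((383,134),(228,163),.062),"wedgetip":((363,176),(279,195),.006),"guide_end":((344,187),(290,213),.02),
"bigtop":((189,227),(418,315),.12),"pink":((242,186),(321,271),.09),"jar":((331,242),(406,201),.09),"alc":((410,183),(346,127),.17),"tape":((287,157),(228,260),.018),"tip":((416,160),(277,148),.06)}
for n,(a,b,z) in P.items():
    print(n,np.round(onz(S,a,z)[0],3),np.round(onz(D,b,z)[0],3))
for c,s in(("scene",(170,170,200,100)),("side",(280,240,170,130))):
    im=cv2.imread(f"pics/{c}0.png")
    x,y,w,h=s; cv2.imwrite(f"pics/c_{c}.png",cv2.resize(im[y:y+h,x:x+w],None,fx=3 if c=="scene" else 3,fy=3,interpolation=cv2.INTER_CUBIC))
a=cv2.imread("pics/c_scene.png");b=cv2.imread("pics/c_side.png")
o=np.zeros((390+200,800,3),np.uint8);o[:300,:600]=a
b=cv2.resize(b,(379,290));o[300:590,:379]=b;cv2.imwrite("pics/cc.png",o)
E
```

```text
arbortop [ 0.469 -0.317  0.132] [ 0.47  -0.319  0.132]
hubmouth [ 0.57  -0.058  0.078] [ 0.567 -0.062  0.078]
wedgehead [0.575 0.272 0.062] [0.57  0.271 0.062]
wedgetip [0.61  0.118 0.006] [0.614 0.118 0.006]
guide_end [0.601 0.029 0.02 ] [0.569 0.028 0.02 ]
bigtop [ 0.43  -0.423  0.12 ] [ 0.442 -0.426  0.12 ]
pink [ 0.409 -0.212  0.09 ] [ 0.427 -0.213  0.09 ]
jar [ 0.732 -0.201  0.09 ] [ 0.727 -0.205  0.09 ]
alc [0.808 0.044 0.17 ] [0.79  0.038 0.17 ]
tape [0.374 0.015 0.018] [0.36  0.011 0.018]
tip [0.725 0.24  0.06 ] [0.716 0.232 0.06 ]
```

View pics/cc.png

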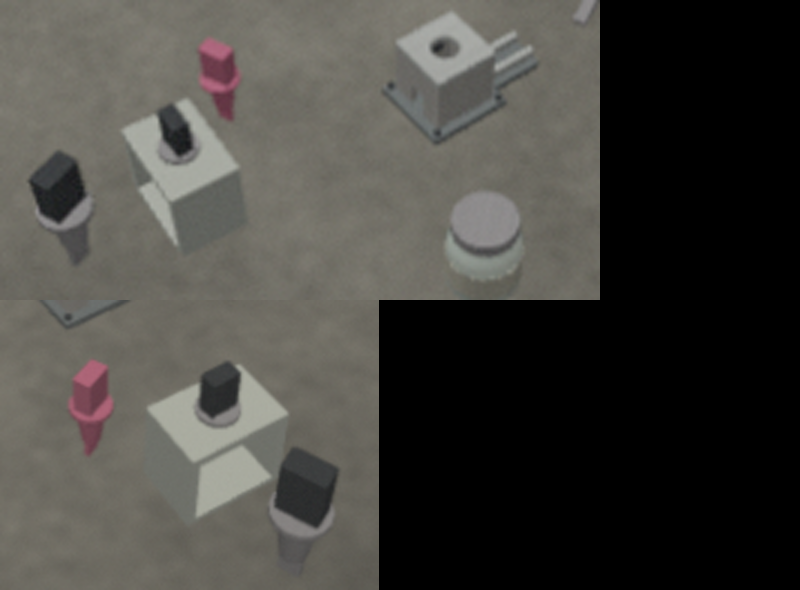

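The crop confirms it: the black-headed arbor in the stand is the small non-pink one, and the larger free-standing one is the decoy. Next, close wrist looks at the wedge, hub and arbor.

```bash
cat >> h.py <<'E'
def best(p,a):
    """pick a or a+pi, whichever is reachable with last joint nearer middle"""
    c=[]
    for b in (a,a+np.pi):
        q=bot.solve_ik(p,down(b))
        if q is not None: c.append((abs(q[5]),b))
    return min(c)[1]
E
python3 - <<'E'
from h import *
import pickle
o=np.zeros((600,800,3),np.uint8); V=[]
for i,(p,a) in enumerate([((.592,.20,.20),.25),((.57,-.04,.2),0.),((.47,-.318,.25),1.2)]):
    a=best(p,a); bot.move_pose(p,down(a)); bot.wait(.2)
    v=view("wrist"); im=bot.camera("wrist")[:,:,::-1]; cv2.imwrite(f"pics/w{i}.png",im); V.append(v)
    o[300*(i//2):300*(i//2)+300,400*(i%2):400*(i%2)+400]=im[50:350,120:520]
    for t in [["wedge"],["hub","hub_slot"],["arbor","stand"]][i]: print(i,a,t,[(np.round(d["bbox"]).tolist(),round(d["confidence"],2)) for d in bot.search_frame("wrist",t)])
    print(bot.read_clock(),np.round(bot.read_joint_positions(),2))
pickle.dump(V,open("V.pkl","wb")); cv2.imwrite("pics/tile.png",o)
E
```

```text
0 0.25 wedge [([317.0, 93.0, 13.0, 149.0], 0.56)]
2.5833 [ 0.21  0.49 -0.03  1.05  0.    1.53]
1 0.0 hub [([278.0, 97.0, 90.0, 155.0], 0.56)]
1 0.0 hub_slot [([279.0, 96.0, 92.0, 155.0], 0.58)]
3.8833 [-0.2   0.39 -0.19  1.    0.    1.37]
2 1.2 arbor [([372.0, 78.0, 40.0, 37.0], 0.84), ([305.0, 163.0, 36.0, 42.0], 0.79)]
2 1.2 stand [([284.0, 126.0, 75.0, 101.0], 0.77)]
5.7583 [-0.72  0.35 -0.11  1.11 -0.   -0.35]
```

View pics/tile.png

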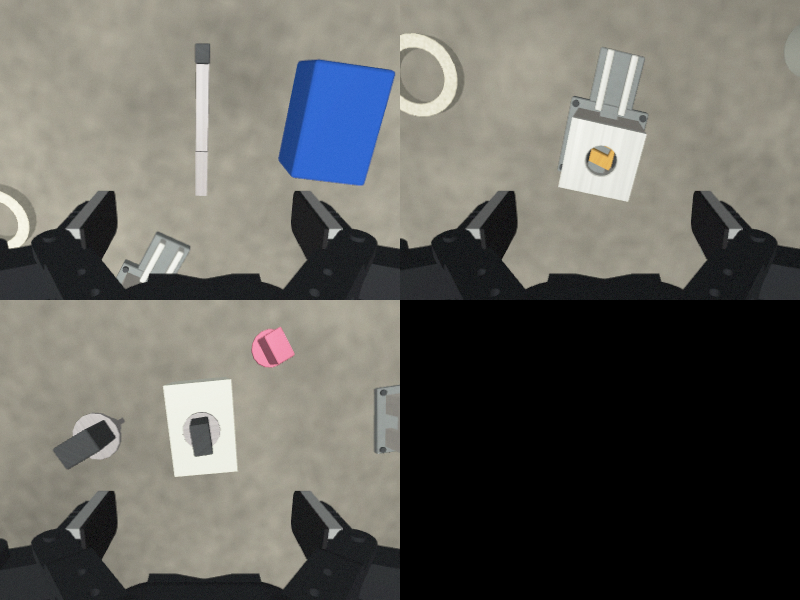

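The tiles show, in tile-local pixels:
- **Wedge:** upright at (202,44–195), head at the top.
- **Hub:** top face centred at (202,160), orange ring visible in the bore, guide running to upper right.
- **Stand:** arbor head at (201,436−300).

Now I'll enlarge the bore and the arbor head, and segment the faces.

Run:
```python
from h import *
import pickle
V=pickle.load(open("V.pkl","rb"))
I=[cv2.imread(f"pics/w{i}.png") for i in range(3)]
def rect(mask,seed,v,z,name):
    n,l,s,c=cv2.connectedComponentsWithStats(mask.astype(np.uint8))
    m=(l==l[seed[1],seed[0]]).astype(np.uint8)
    cs=max(cv2.findContours(m,0,1)[0],key=cv2.contourArea)
    w=onz(v,cs[:,0,:],z)[:,:2]*1000
    (c,s,a)=cv2.minAreaRect(w.astype(np.float32)); print(name,np.round(c,1),np.round(s,1),round(a,1),m.sum()); 
    return m
g=[i.min(2).astype(int) for i in I]
rect(g[1]>170,(295,195),V[1],.078,"hubtop")
rect(g[2]>190,(295,170),V[2],.086,"standtop")
for s in range(3): 
    pass
hm=I[0].max(2)<90
rect(hm,(322,100),V[0],.062,"wedgehead")
wm=I[0].max(2)
print(I[0][100,322],I[0][130,322],I[0][220,322],I[0][130,360], I[2][190,322],I[2][175,318],I[1][208,322],I[1][200,314])
a=cv2.resize(I[1][155:265,270:380],None,fx=5,fy=5,interpolation=2)[:400,:400*1]
b=I[1][185:235,295:345]; c=I[2][150:220,285:355]
o=np.zeros((400,800,3),np.uint8)
o[:,:400]=cv2.resize(b,(400,400),interpolation=2);o[:,400:]=cv2.resize(c,(400,400),interpolation=2)
cv2.imwrite("pics/z.png",o)
```

```text
hubtop [568.3 -57.4] [70.2 70.7] 77.2 4507
standtop [ 468.5 -318.7] [70.1 99.9] 74.1 5149
wedgehead [590.1 164.9] [809.2 418.1] 15.3 201411
[107 105 102] [222 224 226] [203 207 211] [121 134 136] [90 90 87] [82 82 81] [ 97 188 230] [ 80 150 188]
```

View pics/z.png

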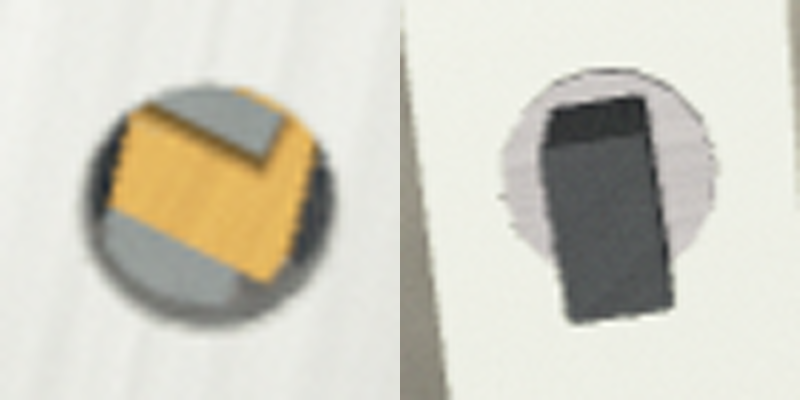

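The left crop shows the orange ring. One long edge of its slot runs from zoom (145,105) to (265,160), and the slot's end runs on to (285,125). The right crop shows the arbor head's top face, with corners at (545,150), (650,135), (675,305) and (568,322). I'll convert these to yaws.

Run:
```python
from h import *
import pickle
V=pickle.load(open("V.pkl","rb"))
I=[cv2.imread(f"pics/w{i}.png") for i in range(3)]
px=np.array([(145,105),(265,160),(285,125),(105,210),(270,280)])/8+[295,185]
w=onz(V[1],px,.036)*1000; print("ring",np.round(w,1).tolist()); 
print("yaw",np.degrees(np.arctan2(*(w[1]-w[0])[[1,0]])),np.degrees(np.arctan2(*(w[4]-w[3])[[1,0]])))
print("proj ring centre zoom",(proj(V[1],[.5683,-.0574,.036])-[295,185])*8,(proj(V[1],[.5683,-.0574,.078])-[295,185])*8)
h=np.array([(145,150),(250,135),(275,305),(168,322)])/5.714+[285,150]
w=onz(V[2],h,.132)*1000; print("head",np.round(w,1).tolist(),w.mean(0)); 
for i,j in((1,2),(0,3),(0,1),(3,2)): d=w[j]-w[i];print(np.linalg.norm(d),np.degrees(np.arctan2(d[1],d[0])))
print("proj arbor flange centre zoom",(proj(V[2],[.4685,-.3187,.092])-[285,150])*5.714)
g=I[0].min(2)
n,l,s,c=cv2.connectedComponentsWithStats((g>185).astype(np.uint8))
ys,xs=np.where(l==l[130,322]); print(len(ys),ys.min(),ys.max())
sel=(ys>118)&(ys<195)
for z,s in((.017,sel),(.010,ys>215)):
    w=onz(V[0],np.c_[xs[s],ys[s]],z)[:,:2]*1000
    print(z,np.round(cv2.minAreaRect(w.astype(np.float32)),1) if 0 else cv2.minAreaRect(w.astype(np.float32)))
print("tip", onz(V[0],[(xs[ys==ys.max()].mean(),ys.max()+.5)],.006)*1000)
print("headtop far/near edges", onz(V[0],[(315+7.5,93.5),(322.5,113)],.062)*1000)
```

```text
ring [[559.6, -56.6, 36.0], [575.9, -64.3, 36.0], [578.6, -59.4, 36.0], [554.0, -71.5, 36.0], [576.7, -81.6, 36.0]]
yaw -25.42253440844864 -24.041179785860162
proj ring centre zoom [[209.04987149 111.0143463 ]] [[206.04970771 206.40174974]]
head [[453.2, -322.8, 132.0], [457.0, -306.5, 132.0], [484.5, -312.8, 132.0], [480.9, -330.0, 132.0]] [ 468.9299632  -318.02668694  132.        ]
28.229702267138304 -12.736545209631242
28.59509323069963 -14.409658930183559
16.741959122786334 77.0151269945363
17.578938602837425 78.17819001674695
proj arbor flange centre zoom [[206.69013562 175.82149673]]
1029 114 200
0.017 ((584.7071533203125, 223.04037475585938), (12.933195114135742, 83.42505645751953), 14.010817527770996)
0.01 ((0.0, 0.0), (0.0, 0.0), 0.0)
tip [[596.67350104 171.85573131   6.        ]]
headtop far/near edges [[569.66234277 285.6509648   62.        ]
 [573.9016768  269.06102306  62.        ]]
```

Fused estimates:

| Thing | Position (m) | Yaw |
|---|---|---|
| Hub | (.5683, −.0574) | −12.8° |
| Key slot | in hub | about −25° world |
| Arbor | (.4687, −.3184) | −13.6° |
| Wedge | (.5715, .2773) | 14° |

The sizes check out: 70.2×70.7, 70×100, and a head of about 29×17. Next step is to pick the arbor and start it into the bore.

Run:
```python
from h import *
A=np.array([.4687,-.3184]);a=np.radians(76.4)
def st(m): print(m,round(bot.read_clock(),2),np.round(bot.read_position(),4),np.round(bot.read_ft_force(),2),round(bot.read_gripper_width(),3))
bot.set_gripper(.5,80)
bot.move_pose([*A,.17],down(a))
print(bot.move_linear([*A,.100],.1,until_force=8)); st("at")
bot.set_gripper(0,80); st("grip")
bot.move_linear([*A,.19],.12); bot.wait(.2); st("lift")
if not .12<bot.read_gripper_width()<.35: raise SystemExit("no grip")
H=np.array([.5683,-.0574]); b=np.radians(90-25)+.4
bot.move_pose([*H,.19],down(b)); bot.wait(.2); st("over")
print(bot.move_linear([*H,.150],.1,until_force=6)); st("mouth")
print(bot.move_linear([*H,.111],.04,until_force=4)); st("in")
cv2.imwrite("pics/w3.png",bot.camera("wrist")[:,:,::-1])
cv2.imwrite("pics/s3.png",bot.camera("side")[150:350,230:430,::-1])
```

```text
False
at 7.52 [ 0.4693 -0.3189  0.1009] [-0.11 -0.37 -0.19] 0.499
grip 7.86 [ 0.4692 -0.319   0.101 ] [-1.03  0.88  5.94] 0.197
lift 8.96 [ 0.4683 -0.318   0.1891] [ 0.19 -1.18 -2.1 ] 0.2
over 10.24 [ 0.5682 -0.0588  0.19  ] [ 0.02  0.24 -2.49] 0.2
False
mouth 10.79 [ 0.5683 -0.0576  0.1501] [ 0.17  0.08 -2.09] 0.198
False
in 11.92 [ 0.5686 -0.0575  0.1113] [ 1.08 -0.74 -2.35] 0.193
```

Picked (width ≈17 mm, weight ≈2.3 N) and entered freely. Now feel the bore sides to centre.

```bash
cat >> h.py <<'E'
def st(m): print(m,round(bot.read_clock(),2),np.round(bot.read_position(),4),np.round(bot.read_ft_force(),2),np.round(bot.read_moment(),3),round(bot.read_gripper_width(),3))
YH=np.radians(-12.8); UX=np.array([np.cos(YH),np.sin(YH)]); UY=np.array([-UX[1],UX[0]])
def feel(c,z,F=3.,reach=.006):
    c=np.array(c,float)
    for n,u in (("x",UX),("y",UY)):
        t=[]
        for s in (1,-1):
            bot.move_linear([*c,z],.03); bot.wait(.1)
            f=bot.read_ft_force()
            hit=bot.move_linear([*(c+s*reach*u),z],.012,until_force=F)
            p=np.array(bot.read_position()[:2]); t.append((p-c)@u)
            print(n,s,hit,round(t[-1]*1000,2),np.round(f,2),np.round(bot.read_ft_force(),2))
        c=c+u*sum(t)/2
    bot.move_linear([*c,z],.03); bot.wait(.1)
    print("centre",np.round(c,4)); return c
E
python3 - <<'E'
from h import *
c=feel([.5683,-.0574],.111); st("c")
E
```

```text
x 1 True 2.31 [ 0.02  0.18 -1.75] [ 0.31 -0.56 -2.42]
x -1 True -1.48 [-0.12 -1.21 -2.73] [ 2.16 -0.38 -1.09]
y 1 True 3.22 [ 0.09 -0.25 -1.87] [ 1.07 -2.24 -2.17]
y -1 True -4.22 [-0.14 -0.62 -1.86] [ 0.63  0.94 -2.17]
centre [ 0.5686 -0.058 ]
c 15.43 [ 0.5682 -0.0579  0.1106] [-0.8   0.44 -2.73] [-0.007 -0.02   0.007] 0.196
```

Centre is at (.5686, −.0580), only 0.6 mm from the vision estimate. Next: land lightly on the ring, then twist.

Run:
```python
from h import *
c=np.array([.5686,-.0580]); a0=np.radians(65)+.4
print(bot.move_linear([*c,.101],.02,until_force=4)); st("land")
for k in range(16):
    z=bot.read_position()[2]
    if z<.1035: break
    a=a0-.06*(k+1)
    hit=bot.move_linear([*c,z-.0005],.02,rotation=down(a),until_force=7)
    hit2=bot.move_linear([*c,z-.004],.02,rotation=down(a),until_force=4)
    f=bot.read_ft_force(); print(round(np.degrees(a)-90,1),hit,hit2,round(bot.read_position()[2],4),np.round(f,1))
    if np.linalg.norm(f)>20: break
st("end")
```

```text
True
land 15.75 [ 0.5688 -0.0581  0.1071] [-1.19  0.22  3.52] [-0.025 -0.011  0.033] 0.199
-5.5 False False 0.1023 [ 4.1 -0.3 -6. ]
end 16.32 [ 0.5689 -0.0582  0.1023] [ 4.06 -0.3  -6.  ] [-0.345 -1.032 -0.101] 0.2
```

Run:
```python
from h import *
bot.wait(.3); st("settled"); print(np.degrees(np.arctan2(*rot(bot.read_tool_rot())[:2,1][::-1]))-90)
im=bot.camera("wrist"); print(im.shape)
w=im[:,:,::-1]; s=bot.camera("side")[150:290,260:400,::-1]
o=np.zeros((400,800,3),np.uint8); o[:,:400]=w[:,120:520]; o[:,400:]=cv2.resize(s,(400,400),interpolation=2); cv2.imwrite("pics/d.png",o)
```

```text
settled 16.62 [ 0.5687 -0.0581  0.1025] [ 4.26 -1.62 -8.79] [-0.454 -1.382 -0.175] 0.197
-5.518890758858362
(400, 640, 3)
```

View pics/d.png

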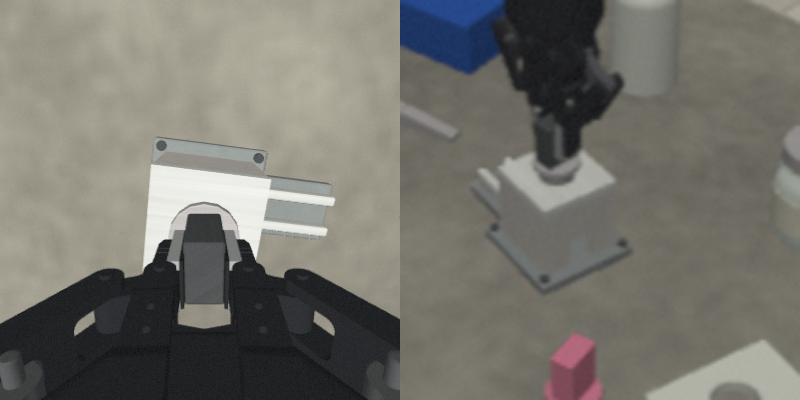

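Run:
```python
from h import *
c=np.array([.5686,-.0580]); q=down(np.radians(84.5))
for z in (.104,.1055,.107,.110):
    bot.move_linear([*c,z],.01,rotation=q); bot.wait(.15); st(z)
print(np.round(rot(bot.read_tool_rot()),4).tolist(),np.round(bot.read_joint_positions(),3))
```

```text
0.104 17.12 [ 0.568  -0.0577  0.1037] [ 2.54  0.12 -7.49] [-0.125 -0.697 -0.106] 0.2
0.1055 17.57 [ 0.5679 -0.0576  0.1056] [-1.11  1.08 -3.08] [ 0.415  0.25  -0.051] 0.199
0.107 18.02 [ 0.5692 -0.0585  0.1076] [-0.3  -1.36  0.02] [-0.269  0.082  0.034] 0.196
0.11 18.62 [ 0.5685 -0.0579  0.1099] [ 0.02  0.55 -1.69] [-0.012 -0.079  0.03 ] 0.198
[[-0.9954, 0.0958, -0.0003], [0.0958, 0.9954, 0.0001], [0.0003, 0.0001, -1.0]] [-0.231  0.472 -0.304  0.795  0.    -0.135]
```

The tang did enter the ring at −5.5°, at the edge of its angular tolerance, so it was binding. I backed off. Re-enter nearer the slot's true angle and measure the binding moments.

Run:
```python
from h import *
c=np.array([.5686,-.0580])
bot.move_linear([*c,.110],.02,rotation=down(np.radians(90-20))); bot.wait(.1)
print(bot.move_linear([*c,.103],.02,until_force=5)); bot.wait(.2); st("in?")
if bot.read_position()[2]<.1045:
    for y in (-14,-20,-26,-32,-20):
        h=bot.move_linear([*c,.103],.02,rotation=down(np.radians(90+y)),until_force=10); bot.wait(.15)
        print(y,h); st("tw")
```

```text
False
in? 19.82 [ 0.5687 -0.058   0.1031] [-0.77  0.07 -2.66] [-0.006 -0.023  0.02 ] 0.2
-14 False
tw 20.23 [ 0.5686 -0.058   0.103 ] [-0.07  0.9  -1.89] [-0.104  0.001 -0.013] 0.201
-20 False
tw 20.64 [ 0.5686 -0.058   0.103 ] [-0.47 -0.16 -3.15] [-0.029 -0.016  0.039] 0.193
-26 False
tw 21.05 [ 0.5686 -0.058   0.103 ] [-0.97 -0.54 -2.38] [ 0.034 -0.035  0.024] 0.196
-32 False
tw 21.46 [ 0.5686 -0.058   0.103 ] [-0.87 -0.57 -2.72] [-0.037 -0.017 -0.035] 0.199
-20 False
tw 21.97 [ 0.5686 -0.058   0.103 ] [ 0.07 -0.02 -2.41] [0.046 0.032 0.033] 0.195
```

The tang sits in the slot, free from −14° to −32°. Press home at −22° with guarded force.

Run:
```python
from h import *
c=np.array([.5686,-.0580])
bot.move_linear([*c,.103],.02,rotation=down(np.radians(90-22)))
for z in (.099,.096,.0945,.0935,.0925,.0915,.0905,.0895):
    h=bot.move_linear([*c,z],.012,until_force=24); st((z,h))
    if bot.read_ft_force()[2]>22 : break
bot.wait(.2); st("home?")
```

```text
(0.099, False) 22.7 [ 0.5686 -0.058   0.0989] [ 0.44  0.32 -2.35] [-0.022 -0.019  0.023] 0.198
(0.096, False) 23.1 [ 0.5688 -0.058   0.096 ] [ 1.23 -0.53 -2.81] [-0.08  -0.229 -0.028] 0.199
(0.0945, False) 23.38 [ 0.5687 -0.058   0.0945] [ 0.28 -0.38 -2.82] [-0.071 -0.22   0.018] 0.196
(0.0935, False) 23.62 [ 0.5688 -0.058   0.0935] [ 1.46  0.1  -1.99] [-0.035 -0.243  0.026] 0.196
(0.0925, False) 23.88 [ 0.5689 -0.0581  0.093 ] [-1.28  0.78  2.38] [ 0.032  0.045 -0.021] 0.197
(0.0915, False) 24.12 [ 0.5689 -0.0581  0.093 ] [-3.45  0.58 11.5 ] [0.153 0.609 0.071] 0.199
(0.0905, False) 24.38 [ 0.5689 -0.0581  0.0929] [-5.96  0.99 18.63] [ 0.21   1.199 -0.054] 0.199
(0.0895, False) 24.62 [ 0.5689 -0.0581  0.0929] [-8.67  0.45 23.89] [ 0.359  1.725 -0.028] 0.201
home? 24.82 [ 0.5689 -0.0581  0.0929] [-7.62  1.83 24.98] [ 0.295  1.705 -0.016] 0.198
```

Run:
```python
from h import *
v=view("wrist"); w=bot.camera("wrist")[:,:,::-1]; s=bot.camera("side")[180:260,270:370,::-1]; k=bot.camera("scene")[150:230,270:370,::-1]
D=view("side")
print([ (n,np.round(proj(D,[.5686,-.058,z])-[270,180],1).tolist()) for n,z in (("hubtop",.078),("headtop_home",.124),("raised6",.130))])
print("wrist headtop corners home/6:",[np.round(proj(v,[.5686+R2[0],-.058+R2[1],z]),1).tolist() for z in(.124,.130) for R2 in [np.array([.015*np.cos(-.384)+0*.009,.015*np.sin(-.384)])*s_ for s_ in(1,-1)]])
o=np.zeros((600,800,3),np.uint8); o[:300,:400]=cv2.resize(w[150:330,200:440],(400,300),interpolation=2); o[:320,400:]=cv2.resize(s,(400,320),interpolation=2); o[300:600,:375]=cv2.resize(k,(375,300),interpolation=2); cv2.imwrite("pics/e.png",o)
```

```text
[('hubtop', [[44.3, 29.5]]), ('headtop_home', [[44.0, 13.6]]), ('raised6', [[43.9, 11.5]])]
wrist headtop corners home/6: [[[321.9, 306.6]], [[321.7, 243.7]], [[321.8, 315.4]], [[321.6, 250.2]]]
```

View pics/e.png

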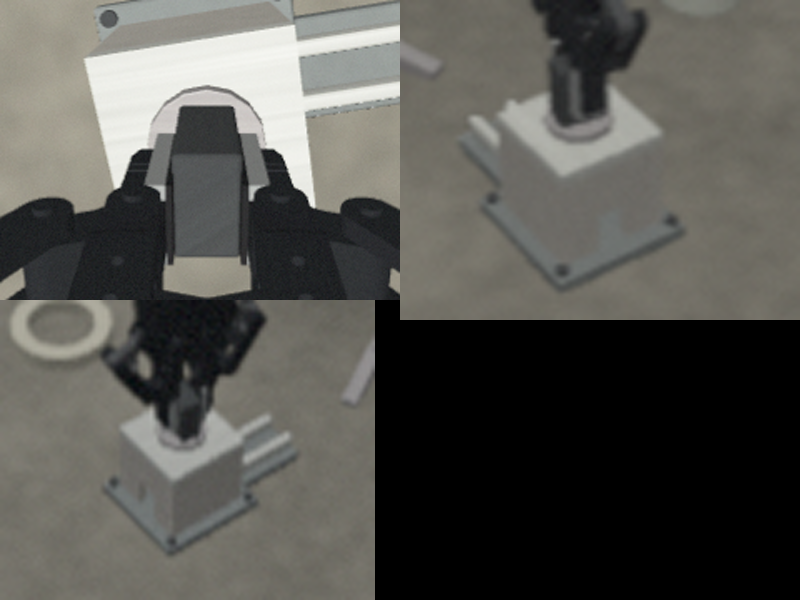

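The wrist view puts the head-top edges at rows ≈241 and 303. Home predicts 244/307 and 6 mm raised predicts 250/315, and the flange looks flush with the hub top. So it's home. Release, back away and check from above.

Run:
```python
from h import *
import pickle
c=np.array([.5686,-.0580])
bot.move_linear([*c,.0928],.02); bot.wait(.15); st("unload")
bot.set_gripper(.5); st("open")
bot.move_linear([*c,.215],.15); bot.wait(.2)
v=view("wrist"); w=bot.camera("wrist")[:,:,::-1]; cv2.imwrite("pics/w5.png",w); pickle.dump(v,open("v5.pkl","wb"))
y=np.radians(-22)
for z in (.124,.130):
    C=[[c[0]+sx*.015*np.cos(y)-sy*.009*np.sin(y),c[1]+sx*.015*np.sin(y)+sy*.009*np.cos(y),z] for sx,sy in((1,1),(1,-1),(-1,-1),(-1,1))]
    p=proj(v,C); print(z,np.round(p,1).tolist())
    if z==.124: p0=p
o=np.clip(p0.mean(0)-50,0,None).astype(int); cr=cv2.resize(w[o[1]:o[1]+100,o[0]:o[0]+100],(600,600),interpolation=2)
for z,col in((.124,(0,255,0)),(.130,(0,0,255))):
    C=[[c[0]+sx*.015*np.cos(y)-sy*.009*np.sin(y),c[1]+sx*.015*np.sin(y)+sy*.009*np.cos(y),z] for sx,sy in((1,1),(1,-1),(-1,-1),(-1,1))]
    cv2.polylines(cr,[((proj(v,C)-o+.5)*6).astype(int)],True,col,1)
for z,col in((.084,(0,255,0)),(.090,(0,0,255))):
    t=np.linspace(0,6.28,60); cv2.polylines(cr,[((proj(v,np.c_[c[0]+.02*np.cos(t),c[1]+.02*np.sin(t),z+0*t])-o+.5)*6).astype(int)],True,col,1)
cv2.imwrite("pics/f.png",cr); print(bot.read_clock())
```

```text
unload 25.44 [ 0.5688 -0.058   0.093 ] [-1.6  -0.22  6.12] [ 0.08   0.137 -0.011] 0.2
open 25.81 [ 0.5683 -0.0579  0.0924] [0.67 0.51 0.32] [0.055 0.045 0.041] 0.503
0.124 [[333.7, 217.7], [312.2, 217.7], [311.8, 182.6], [334.0, 182.6]]
0.13 [[333.9, 220.1], [311.9, 220.1], [311.5, 184.2], [334.2, 184.2]]
27.025
```

View pics/f.png

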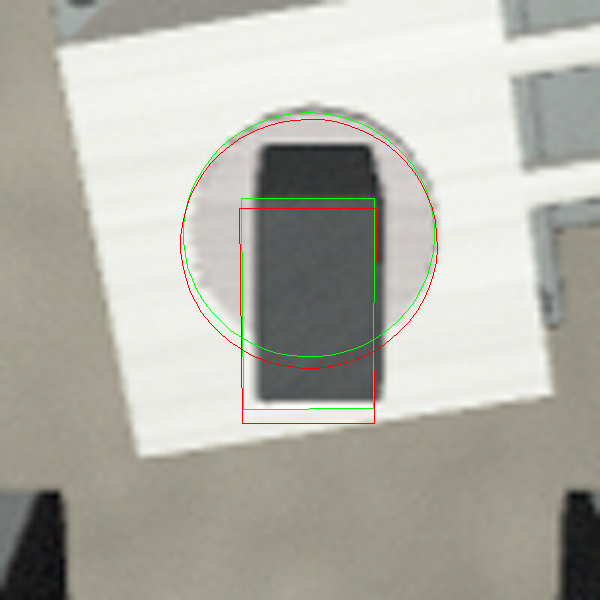

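The outline is at or slightly below home size and position, so the arbor is home and stayed there after release. Now the wedge: grip its head, carry it, and lower it into the guide.

Run:
```python
from h import *
W=np.array([.5715,.2773]);a=np.radians(14)
c=np.array([.5686,-.0580]); h0=c+.206*UY
print(h0, bot.solve_ik([*W,.026],down(a)) is not None, bot.solve_ik([*h0,.036],down(YH)) is not None)
bot.move_pose([*W,.12],down(a))
print(bot.move_linear([*W,.026],.12,until_force=8)); st("at")
bot.set_gripper(0,90); st("grip")
bot.move_linear([*W,.09],.1); bot.wait(.2); st("lift")
if not .1<bot.read_gripper_width()<.3: raise SystemExit("no grip")
bot.move_linear([*h0,.09],.12,rotation=down(YH)); bot.wait(.2); st("over")
w=bot.camera("wrist")[:,:,::-1]; cv2.imwrite("pics/w6.png",w)
print(bot.move_linear([*h0,.050],.08,until_force=6)); st("near")
print(bot.move_linear([*h0,.030],.02,until_force=5)); st("floor")
w2=bot.camera("wrist")[:,:,::-1]
s=bot.camera("side")[170:270,240:370,::-1]; k=bot.camera("scene")[140:220,280:400,::-1]
o=np.zeros((600,800,3),np.uint8); o[:300,:400]=w2[50:350,120:520]; o[:300,400:]=cv2.resize(s,(400,300),interpolation=2); o[300:,:400]=cv2.resize(k,(400,300),interpolation=2);o[300:,400:]=w[50:350,120:520]; cv2.imwrite("pics/g.png",o)
```

```text
[0.61423899 0.14288077] True True
False
at 29.31 [0.5722 0.2774 0.0268] [ 0.49 -0.09 -0.31] [ 0.003 -0.033  0.002] 0.495
grip 29.68 [0.5722 0.2776 0.0271] [-1.73 -0.46  4.34] [-0.137  0.139  0.018] 0.147
lift 30.68 [0.5709 0.2771 0.0891] [-0.72  0.04 -2.09] [ 0.068  0.038 -0.019] 0.15
over 32.2 [0.614  0.1435 0.09  ] [-1.32 -1.01 -1.  ] [ 0.113 -0.063  0.017] 0.15
False
near 32.9 [0.6142 0.1429 0.0498] [-0.28 -0.46 -0.72] [ 0.165 -0.023  0.04 ] 0.153
True
floor 33.61 [0.6141 0.1432 0.0357] [-0.13  1.62  3.9 ] [-0.158  0.104 -0.039] 0.149
```

View pics/g.png

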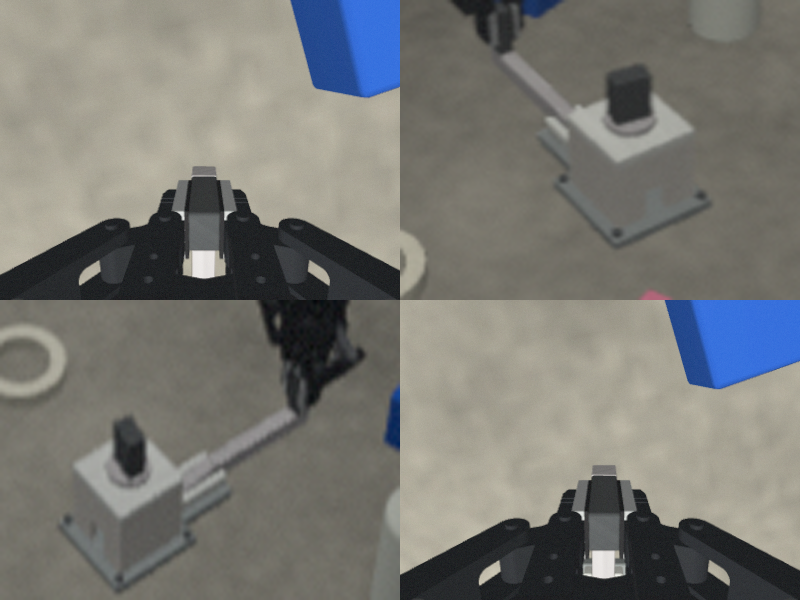

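The wedge lies in the guide: contact came at TCP .0357 against .036 expected, and the tip is between the rails in both outside views. Let go to lay it, regrip lightly, and drive in small guarded steps.

```bash
cat > drive.py <<'E'
from h import *
c=np.array([.5686,-.0580])
def drive(stops,z,Fmax,speed=.03,lat=0.):
    for s in stops:
        p=c+s*UY+lat*UX
        h=bot.move_linear([*p,z],speed,until_force=Fmax)
        f=bot.read_ft_force(); q=np.array(bot.read_position()[:2])-c
        print(round(s*1000),h,"y",round(q@UY*1e3,1),"x",round(q@UX*1e3,1),"z",round(bot.read_position()[2],4),"f_x,y,z",np.round([f[:2]@UX,f[:2]@UY,f[2]],1),np.round(bot.read_moment(),2),round(bot.read_clock(),1))
        if h or f[:2]@UY>20: return False
    return True
E
python3 - <<'E'
from drive import *
bot.set_gripper(.3); bot.wait(.2); st("laid")
bot.set_gripper(0,50); st("regrip")
drive([.206,.19,.175,.16,.15,.145],.0365,9)
E
```

```text
laid 34.24 [0.6132 0.1429 0.0348] [-0.11 -0.26 -0.62] [0.043 0.023 0.026] 0.302
regrip 34.49 [0.6133 0.143  0.035 ] [0.05 0.36 0.03] [-0.01   0.023 -0.02 ] 0.153
206 False y 206.0 x -0.0 z 0.0364 f_x,y,z [ 0.3  0.6 -2. ] [ 0.16 -0.05  0.01] 34.7
190 False y 189.8 x 0.1 z 0.0366 f_x,y,z [ 0.2 -0.1 -0.9] [-0.02 -0.07 -0.03] 35.4
175 False y 175.0 x 0.8 z 0.0372 f_x,y,z [0.  1.5 6.2] [ 0.05 -0.05 -0.01] 36.1
160 True y 167.3 x 1.0 z 0.0382 f_x,y,z [0.2 0.9 5.1] [-0.19  0.21 -0.01] 36.5
```

Run:
```python
from drive import *
bot.wait(.3); st("settle")
bot.set_gripper(.3); bot.wait(.2); st("open")
p=c+.1673*UY
bot.move_linear([*p,.0370],.03); bot.wait(.2); st("free")
bot.set_gripper(0,40); bot.wait(.2); st("regrip")
drive([.164,.160,.156,.152,.148],.0370,9,.02)
bot.wait(.2); st("end")
```

```text
settle 36.77 [0.6067 0.1049 0.0381] [-1.42  0.71  5.46] [-0.282  0.329 -0.07 ] 0.156
open 37.25 [0.6068 0.1055 0.0378] [ 0.43 -0.28  0.26] [ 0.02  -0.037 -0.013] 0.303
free 37.7 [0.6057 0.1051 0.0371] [1.16 0.8  0.19] [-0.035 -0.006 -0.02 ] 0.302
regrip 38.15 [0.6057 0.1052 0.0371] [ 0.42 -0.13  1.29] [0.046 0.075 0.02 ] 0.154
164 False y 166.2 x 0.4 z 0.0376 f_x,y,z [-1.6  6.1  1.1] [ 1.33 -0.25 -0.09] 38.5
160 True y 166.3 x 0.5 z 0.0379 f_x,y,z [-0.1  3.3  2.2] [ 0.48 -0.09 -0.08] 38.7
end 38.9 [0.6059 0.1041 0.0378] [0.52 3.02 4.52] [ 0.554 -0.081 -0.037] 0.15
```

The wedge is blocked with its tip near the tang, and the upward force suggests its tip isn't flat on the floor. One check picture, with the expected flat-wedge outline overlaid.

Run:
```python
from drive import *
o=np.zeros((600,800,3),np.uint8)
for i,(n,x,y) in enumerate((("side",240,170),("scene",290,150))):
    v=view(n); w=bot.camera(n)[:,:,::-1]; cr=cv2.resize(w[y:y+75,x:x+100],(800,600),interpolation=2)
    S=8
    def L(pts,col):
        P=[[*(c+a*UX+b*UY),z] for a,b,z in pts]
        cv2.polylines(cr,[((proj(v,P)-[x,y]+.5)*S).astype(int)],True,col,1)
    L([(-.007,.157,.027),(.007,.157,.027),(.007,.060,.027),(-.007,.060,.027)],(0,0,255))   # flat wedge level top
    for s in(-1,1): L([(s*.009,.104,.022),(s*.009,.035,.022)],(0,255,0))  # rails' inner edge
    L([(-.035,-.035,.078),(.035,-.035,.078),(.035,.035,.078),(-.035,.035,.078)],(255,0,0))
    o[:, i*400:(i+1)*400]=cv2.resize(cr[:, (0 if i==0 else 250):(550 if i==0 else 800)],(400,600)) if 0 else cr[:, (60 if i==0 else 300):(460 if i==0 else 700)]
cv2.imwrite("pics/h.png",o)
```

```text
(no output)
```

View pics/h.png

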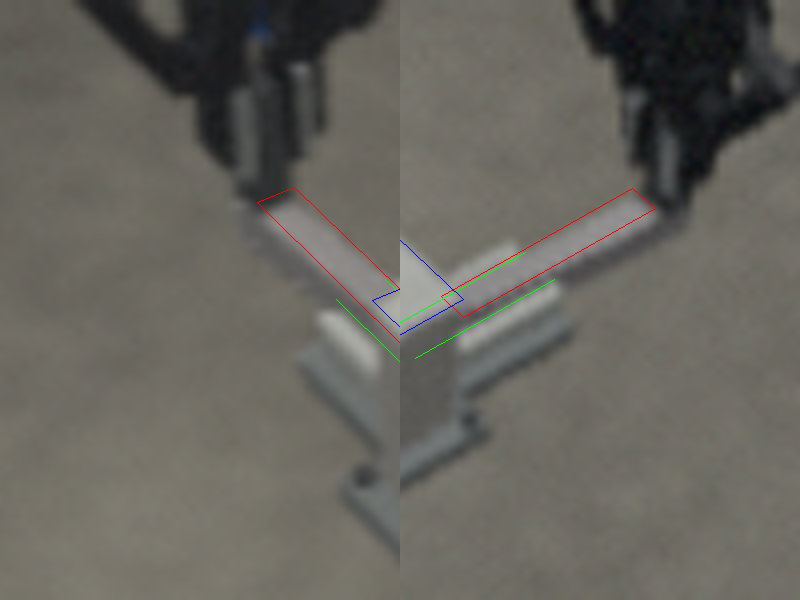

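The picture shows the wedge between the rails. The forces then explain it: the upward load acts about 70 mm ahead of the grip, at the guide's outer end. When I let go, the wedge's centre of mass was outside the guide, so the head sagged, the tip rose, and I regripped it tilted. To mend this, draw it out, lay it flat on the free bench, and re-measure.

Run:
```python
from drive import *
bot.set_gripper(0,90)
p=c+.215*UY
bot.move_linear([*p,.045],.12); st("out")
bot.move_linear([*p,.080],.12)
W=np.array([.5715,.2773]);a=np.radians(14)
bot.move_linear([*W,.06],.15,rotation=down(a))
print(bot.move_linear([*W,.0265],.06,until_force=6)); st("down")
bot.set_gripper(.5)
p2=np.array([.592,.20])
bot.move_linear([*W,.12],.2); bot.move_linear([*p2,.2],.2); bot.wait(.15)
v=view("wrist"); I=bot.camera("wrist")[:,:,::-1]; cv2.imwrite("pics/w7.png",I)
n,l,s,_=cv2.connectedComponentsWithStats((I.min(2)>185).astype(np.uint8))
for k in range(1,n):
    if s[k][4]>300:
        ys,xs=np.where(l==k); top=(xs[ys==ys.min()].mean(),ys.min()-.5)
        w=onz(v,np.c_[xs,ys],.017)[:,:2]*1000
        print(s[k].tolist(),cv2.minAreaRect(w.astype(np.float32)),"front",onz(v,[top],.062)[0]*1000)
print(bot.read_clock())
```

```text
out 39.78 [0.6154 0.1515 0.0442] [-0.2  -0.41 -2.31] [0.098 0.001 0.016] 0.144
True
down 41.73 [0.5723 0.2769 0.0355] [-0.88 -1.37  5.9 ] [0.054 0.117 0.008] 0.142
[319, 115, 13, 87, 1076] ((587.311279296875, 221.68846130371094), (13.282265663146973, 95.39435577392578), 14.36933422088623) front [576.10900788 268.09696508  62.        ]
[320, 203, 12, 44, 488] ((606.6411743164062, 147.2053680419922), (12.818753242492676, 53.71745300292969), 14.387319564819336) front [601.86086971 187.89822706  62.        ]
[574, 225, 66, 160, 5062] ((1007.193359375, 103.11747741699219), (91.8430404663086, 261.98834228515625), 31.702787399291992) front [921.32118111 242.90117724  62.        ]
[81, 241, 70, 63, 1849] ((366.1309814453125, 19.98776626586914), (88.72172546386719, 87.16487884521484), 15.208051681518555) front [386.21413834  91.00835311  62.        ]
43.6167
```

Flat again: yaw 14.4°, origin (.5736, .2768). Regrip and go back in without letting go until the centre of mass is inside the guide.

Run:
```python
from drive import *
W=np.array([.5736,.2768]);a=np.radians(14.4); h0=c+.206*UY
bot.move_linear([*W,.07],.25,rotation=down(a))
bot.move_linear([*W,.026],.1,until_force=8)
bot.set_gripper(0,90); zb=bot.read_position()[2]; st("grip")
bot.move_linear([*W,.075],.12)
bot.move_linear([*h0,.075],.15,rotation=down(YH))
bot.move_linear([*h0,.048],.1)
print(bot.move_linear([*h0,zb+.0105],.03,until_force=5)); st("low"); print(zb)
if drive([.19,.175,.165,.155],zb+.0105,8,.04):
    bot.wait(.1); st("before open"); bot.set_gripper(.3); bot.wait(.15); st("laid")
```

```text
grip 45.34 [0.5743 0.2771 0.0271] [-0.73 -0.21  4.81] [-0.064  0.121 -0.037] 0.154
False
low 47.9 [0.6142 0.1428 0.0375] [ 0.14  0.3  -2.49] [ 0.14  -0.018  0.002] 0.15
0.0270664068891349
190 False y 189.7 x 0.1 z 0.0376 f_x,y,z [ 0.4  0.4 -1.8] [ 0.07 -0.03  0.03] 48.5
175 False y 174.8 x 0.1 z 0.0376 f_x,y,z [-0.5  0.1 -2. ] [ 0.04 -0.01 -0.02] 49.0
165 False y 164.7 x 0.0 z 0.0376 f_x,y,z [ 0.4  0.3 -1.3] [ 0.13 -0.01 -0.03] 49.4
155 False y 154.7 x 0.0 z 0.0376 f_x,y,z [-0.2  0.6 -2.3] [ 0.15 -0.02  0.03] 49.8
before open 49.88 [0.603  0.0931 0.0376] [-0.22 -0.69 -1.37] [ 0.089 -0.052  0.017] 0.15
laid 50.31 [0.6031 0.0932 0.0377] [-0.13  0.34  0.45] [-0.001 -0.012 -0.042] 0.3
```

Free run now, no forces. Regrip and drive.

Run:
```python
from drive import *
z=bot.read_position()[2]
bot.set_gripper(0,60); st("regrip")
drive([.148,.142,.136,.13,.124,.118,.112,.106,.100,.095,.091,.0895],.0375,16,.025)
bot.wait(.2); st("end")
```

```text
regrip 50.56 [0.603  0.0932 0.0377] [0.19 0.45 0.95] [-0.04   0.098 -0.035] 0.153
148 False y 147.6 x 0.4 z 0.0377 f_x,y,z [1.3 0.1 1.8] [-0.11 -0.09  0.04] 51.0
142 False y 141.7 x 0.3 z 0.0377 f_x,y,z [0.6 0.8 4.3] [ 0.07 -0.09  0.03] 51.4
136 False y 136.4 x 0.2 z 0.0378 f_x,y,z [0.5 3.5 5.3] [ 0.61 -0.14  0.02] 51.8
130 False y 130.8 x 0.3 z 0.0378 f_x,y,z [-0.5  4.1  4.7] [ 0.79 -0.24  0.13] 52.2
124 False y 124.6 x 0.3 z 0.0378 f_x,y,z [1.  4.6 4.9] [ 0.76 -0.19  0.04] 52.6
118 False y 118.4 x 0.3 z 0.0378 f_x,y,z [0.1 4.2 5.6] [ 0.68 -0.23  0.03] 53.0
112 False y 112.4 x 0.3 z 0.0378 f_x,y,z [1.4 4.3 5.1] [ 0.7  -0.25  0.03] 53.3
106 False y 106.1 x 0.2 z 0.0378 f_x,y,z [0.3 2.3 6.2] [ 0.59 -0.12 -0.03] 53.7
100 False y 100.1 x 0.2 z 0.0378 f_x,y,z [-0.2  4.1  5.3] [ 0.61 -0.13  0.01] 54.1
95 False y 95.2 x 0.2 z 0.0378 f_x,y,z [0.3 3.4 5.7] [ 0.61 -0.1   0.07] 54.5
91 False y 91.2 x 0.1 z 0.0378 f_x,y,z [0.2 2.5 5.8] [ 0.64 -0.15  0.03] 54.8
90 False y 89.9 x 0.2 z 0.0378 f_x,y,z [0.2 3.9 5.6] [ 0.73 -0.15  0.04] 55.0
end 55.23 [0.5886 0.0296 0.0378] [0.96 3.57 6.07] [ 0.672 -0.185  0.045] 0.157
```

Contact began at y≈140, as expected for a fully home arbor. Driving took ≈4 N and ended at 90 mm. Release, back off, and compare the head with the earlier wrist picture from the same pose.

Run:
```python
from drive import *
p=c+.09*UY
bot.set_gripper(.35); bot.wait(.1); st("open")
bot.move_linear([*p,.16],.15)
bot.move_pose([*c,.215],down(np.radians(68))); bot.wait(.2)
st("view"); v=view("wrist"); I=bot.camera("wrist")[:,:,::-1]; cv2.imwrite("pics/w8.png",I)
J=cv2.imread("pics/w5.png")
for n,im in(("home",J),("now",I)):
    g=im[195:240,315:328].astype(float).mean((1,2)); r=np.interp(160,g[15:],np.arange(210,240)) if 0 else None
    d=np.abs(np.diff(g)); k=15+d[15:].argmax(); sub=195+k+.5
    row=im[195:208,290:360].astype(float).mean((0,2)); e=np.diff(row); print(n,"head near edge row",sub,np.round(g[k-1:k+4]),"left/right",290+e.argmin()+.5,290+e.argmax()+.5)
A=cv2.cvtColor(J[175:225,300:345],6);B=cv2.cvtColor(I[165:240,290:355],6)
m=cv2.matchTemplate(B,A,cv2.TM_CCOEFF_NORMED);_,s,_,l=cv2.minMaxLoc(m);print("shift",l[0]-10,l[1]-10,s, "expect for +6mm about (0,+2)")
print(bot.search_frame("wrist","arbor")[:1],bot.read_clock())
```

```text
open 55.64 [0.5879 0.029  0.0371] [ 0.17 -0.47  0.02] [ 0.022 -0.008 -0.018] 0.351
view 58.21 [ 0.5685 -0.0578  0.2148] [ 0.48  0.28 -0.06] [-0.012  0.059  0.015] 0.346
home head near edge row 216.5 [ 88. 106. 235. 237. 234.] left/right 313.5 335.5
now head near edge row 218.5 [132. 178. 234. 228. 193.] left/right 315.5 340.5
shift 4 1 0.8862404227256775 expect for +6mm about (0,+2)
[{'bbox': [62.9, 78.8, 91.5, 44.0], 'confidence': 0.92}] 58.3083
```

Run:
```python
import cv2,numpy as np
for n in("w5","w8"):
    im=cv2.imread(f"pics/{n}.png"); g=cv2.resize(im,None,fx=4,fy=4,interpolation=2).max(2)
    k,l,s,c=cv2.connectedComponentsWithStats((g<150).astype(np.uint8)); j=l[200*4,324*4]
    print(n,j,s[j]/4,c[j]/4)
    m=(l==j).astype(np.uint8); r=cv2.minAreaRect(max(cv2.findContours(m,0,1)[0],key=cv2.contourArea)); print(np.array(r[0])/4,np.array(r[1])/4,r[2])
    # top face only (lighter grey) rows
    f=((g>72)&(m>0)); ys,xs=np.where(f); print("top face",xs.min()/4,xs.max()/4,np.percentile(ys,[2,98])/4)
    w=(im.min(2)>225).astype(np.uint8); print("white hub",cv2.minAreaRect(cv2.findNonZero(w[130:290,270:370])))
```

```text
w5 340 [ 314.25  173.75   22.     43.25 3662.25] [325.07056796 195.32782101]
[325.125 195.25 ] [43.   21.75] 90.0
top face 314.25 336.0 [178.25 216.  ]
white hub ((60.21451187133789, 55.0299186706543), (69.42533874511719, 86.14474487304688), 80.83765411376953)
w8 361 [ 315.75  173.75   27.75   46.5  4271.  ] [329.17413955 196.6247366 ]
[329.34036255 196.95246887] [26.29078102 44.95607376] 5.079607963562012
top face 315.75 343.25 [177.25 218.25]
white hub ((60.06441879272461, 54.19928741455078), (69.39349365234375, 86.49504852294922), 80.83765411376953)
```

The near edge of the head has moved down 2–3 px (6 mm raised predicts 2.4), so the arbor stands raised. It has a slight loose lean, the wedge is in at 90 mm, and the robot is clear. Handing in.

```bash
python3 -c "
from cell import bot
print(bot.close_job(), bot.read_clock())"
```

```text
the job is handed in; nothing more can be done
the job is handed in; nothing more can be done
```

The job is handed in at about 58 s: I seated the arbor home, then drove the wedge right in, which lifted the arbor about 6 mm with a slight lean of about 2°; the wedge's first entry was tilted and blocked, so I pulled it out and re-laid it, and the close call gave no verdict.

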